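# Fit the splash guard and raise its telescoping mast

## Robot

A 6-joint arm with a two-finger parallel gripper is mounted at the origin on the work surface. World frame = base frame: x ahead of the robot, y to its left, z up, the work surface at z = 0. Lengths are in mm, angles in rad, forces in N, time in s.
With the tool pointing down it reaches from about 275 to 750 mm from the base axis. Payload 10.2 kg.
Tool frame: the origin (TCP) lies between the finger pads; the fingertips stand 11 mm ahead of it and the grasp point (between the pads) lies 8 mm behind it; z points along the fingers, y is the line along which they close (so a half turn about z gives the same grasp; the last joint's range is limited). The gripper opens to 85 mm and grips with 20 to 120 N. Pads are 22 mm wide; open, the fingers measure 114 mm over their backs; the gripper's body (76 mm by 85 mm) begins 54 mm behind the grasp point. The pads swing forward as they close: fully open they stand 13 mm farther back than shut.
Start: joints at [0.884, 0.313, 1.498, -0, 1.331, -0.223], TCP at [234.872, 469.539, 242.294] pointing down, gripper open.
Joint ranges: [-2.94, 2.94], [-0.97, 2.17], [0.19, 2.56], [-1.23, 4.37], [0.02, 3.11], [-2.88, 2.88]. Speed limits (rad/s): [2.39, 2.39, 3.01, 3.14, 3.14, 3.14].

## Interface

Orientations are given as a unit quaternion [w, x, y, z].
In Python, from rig import sense, eyes, finish_job gives the robot as it stands.
- The arm moves only by the shell command python3 -m jog 'ROWS' [FORCE]. ROWS is JSON, a list of rows, each a list of 7 numbers: the shift along the tool's x, y, z in m, then the turn, a rotation vector about the tool's x, y, z in rad, then the finger opening in m, from 0 to 0.0854. In form: [[dx, dy, dz, rx, ry, rz, gripper], ...]. A call has 1 to 5 rows; each row shifts and turns the commanded pose from where the row before left it, along the tool's axes as they then stand; what a row does not reach is not made up. A row lasts 1/10 s, in which the tool goes at most 50 mm and 8.59 degrees, less where a joint would pass 70% of its speed; a pose out of reach is approached as far as the arm can. A call is refused whole if a number of a shift passes 0.05 or a number of a turn 0.15, either way. A call with a gripper value outside its range is refused whole. The fingers move at their own pace and stop on an object; FORCE is the grip in N (left out, the last holds). Time passes only in rows, so rows that do not move let the fingers close. It gives the time, the measured TCP pose, the force, the opening and the grip force at its end, in the units of the state.
- sense(): the state, without advancing time (a new reading comes with each control period).
- eyes.capture(name): name is "scene" or "top" or "wrist"; returns the picture (384x512x3 uint8, red, green, blue); there is no depth.
- eyes.calibration(name): a dict with "fx", "fy", "cx", "cy" (pixels), "cam_to_world" (4x4, takes a point from camera to world coordinates); the wrist camera has in their place "mount" (4x4, takes a point from camera to tool coordinates, whose origin is the TCP and whose axes are the flange's). Camera axes: x right, y down, z forward; pixel columns grow to the right and rows downward; lengths in mm; the calibration is good to about 2 mm. The wrist camera is an equidistant fisheye: a pixel r from the principal point sees the ray r / f radians off the axis. A picture is of the moment at which its call begins: read the wrist's pose just before it. calibration takes no time and is no camera call.
- finish_job(): hands the job in; it is judged then, once.
The state is a dict: "time_s": time; "joints": joint angles; "dq": joint speeds; "tau": joint torques, N m; "eef_pos": TCP position; "ee_rot": TCP orientation; "force": force on the tool from outside, world axes, zero at the start; "wrist_torque": the same for the moment, N m; "grip_width": opening from 0.0 (shut) to 1.0 (fully open); "grip_force": force on a finger pad.
Only numpy, scipy, OpenCV 4.12 (cv2) and the standard library are available. Lean on these libraries where they do the work, as an engineer would, in place of code of your own. Each camera call takes 0.05 s, during which the arm holds its last target. There are 200 camera calls.

## Task

Slide the orange splash guard with the red top edge up out of the green storage rack, set it fully down in the blue channel of the stowed mast and let go of it. Then take the mast's black grip, keep its red release button squeezed in, and pull the post up past the first stop to its second stop, with the guard still in the channel. Finish while still holding the post up there with the button in, so that somebody can tighten the collar, and leave the dark board in the rack and everything else where it is.

Things in the scene. Friction and masses are not known exactly. Their poses are not given: they have to be found in the camera images.
- rack: Green plastic storage rack fixed on the counter, 135 x 180 mm, 40 mm high, with two upright slots that run along its y axis, at x = -37.5 and +37.5 mm of its own frame. Slots are 9 mm wide, 150 mm long, open at the top, walls 34 mm high on a 6 mm floor. Origin: centre of its underside.
- guard: Splash guard to be fitted: an orange sheet 5 mm thick (x), 140 mm wide (y), 110 mm high, with a red grip bead 10 mm thick and 14 mm high along its whole top edge. About 110 g. Stands upright in one of the two slots of the rack, its lower edge on the slot floor (6 mm above the counter). Origin: middle of its lower edge; z up, y along the edge, x through the sheet. Either face may point either way.
- board: Small dark grey board of the same shape and size as the guard, all dark; it stands in the other slot of the rack and stays there. Origin: middle of its lower edge.
- mast: Telescoping mast fixed on the counter: base plate 120 x 120 x 10 mm, grey square sleeve 44 x 44 mm up to 138 mm. Origin: centre of its underside; z up; the channel lies on its +x side and the release button on its +y side.
- grip (a point): Centre of the black grip block at the top of the sliding post, 160 mm above the counter when stowed. Block: 26 mm (x) x 36 mm (y) x 44 mm (z). On its +y face sits the red release button (18 mm wide along x, 26 mm high, centred at the same height), standing 7 mm proud: 43 mm overall along y, 38 mm with the button in. Axes as the mast; moves up with the post. Gripped across y, the fingers squeeze the button in.
- channel (a point): Middle of the floor of the blue U-shaped channel that takes the guard's lower edge; 88 mm along +x from the mast's axis, 80 mm above the counter when stowed; rides on the post. Slot runs along y, 9 mm wide, 26 mm deep, 148 mm long inside, with sloped lead-in lips at the mouth that rise to 118 mm above the counter when stowed and open to about 26 mm. Axes as the mast (x across the slot).
- post (a joint): How far the post is pulled straight up out of the sleeve, m: 0 stowed, 0.060 first stop, 0.120 second stop (hard end of travel). 5 to 9 N to lift with the guard on. Let go, it sinks to about 0.077, or from lower down to 0.017. A catch stops it rising when stowed and at the first stop unless the button is kept in. A yellow ring comes out of the sleeve at the first stop, a red one at the second.
- button (a joint): Travel of the release button, m: 0 out, 0.005 fully in (about 7 N; sprung). More than about 3.5 mm frees the post.
- bowl_pink: Bystander, loose: pink open bowl, 110 mm across, 50 mm high, on the dark slab. Origin: centre of its underside.
- bowl_white: Bystander, loose: white open bowl, 120 mm across, 70 mm high, on the dark slab. Origin: centre of its underside.
- jar: Bystander, loose: amber glass jar with steel cap, 60 mm across, 90 mm high, on the dark slab. Origin: centre of its underside.
- mill: Bystander, loose: dark wooden pepper mill, 52 mm across, 125 mm high. Origin: centre of its underside.
- ramekin: Bystander, loose: mustard-coloured open cup, 70 mm across, 40 mm high. Origin: centre of its underside.
- spoon: Bystander, loose: steel spoon lying on the counter, about 200 mm long. Origin: on its handle, lying along x.
Not all that is in view belongs to the job. Several things look just like the mast: the one meant starts farthest to the robot's right. Leave any purple look-alike of the guard alone.

How it is judged (in metres and radians):
On the way, in this order (a step that is already met when the one before it is completed fails the run):
1. the guard is slid up clear of the rack, held in the fingers, the post still stowed (z of guard in the frame of rack above 0.05 m and contact force between the fingers and guard above 0.5 N and value of joint post below 0.01 m), for 0.1 s.
2. the guard stands fully down in the channel and is let go, the post still stowed (horizontal distance between guard and channel below 0.01 m and z of guard in the frame of channel between -0.006 and 0.006 m and angle between the y axis of guard and the y axis of channel, either way round below 0.08 rad and angle between guard's own z axis and vertical below 0.2 rad and contact force between the fingers and guard below 0.1 N and value of joint post below 0.01 m), for 0.2 s.
3. the release button is squeezed in with the post still stowed (value of joint button above 0.0033 m and value of joint post below 0.01 m), for 0.05 s.
At the end, for the whole second after the job is handed in: Post held at rest by the fingers, pulled out over 114 mm, button in over 3 mm; guard untouched by the robot and fully down in the channel (6 mm in height, 10 mm sideways, 0.08 rad in direction, tilt under 0.2 rad); board moved under 15 mm, other things under 30 mm (value of joint post above 0.114 m and velocity of joint post between -0.02 and 0.02 m/s and value of joint button above 0.003 m and contact force between the fingers and mast above 2 N and horizontal distance between guard and channel below 0.01 m and z of guard in the frame of channel between -0.006 and 0.006 m and angle between the y axis of guard and the y axis of channel, either way round below 0.08 rad and angle between guard's own z axis and vertical below 0.2 rad and contact force between each of the arm, the fingers and guard below 0.1 N and distance of board from where it was at the start of the episode below 0.015 m and distance of each of bowl_pink, bowl_white, jar, mill, ramekin, spoon from where it was at the start of the episode below 0.03 m); the arm keeps its last pose, push and grip.
It fails at once if a bystander was disturbed (moved more than 30 mm) (distance of any of bowl_pink, bowl_white, jar, mill, ramekin, spoon from where it was at the start of the episode above 0.03 m).
It fails at once if the dark board was taken out of its slot or shoved (moved more than 15 mm) (distance of board from where it was at the start of the episode above 0.015 m).
It fails at once if the guard was tipped over (angle between guard's own z axis and vertical above 0.9 rad).
It also fails if it takes over 56 s, if anything falls off the work surface, if the arm or the gripper's body presses on something with over 40 N, if the wrist force passes 120 N, or if a joint passes its speed limit or range.

## Working session

There is one attempt and no reset: what is moved stays moved. The work goes in short steps, Python scripts to look and compute and a shell command to move; the robot and the scene stay as the last step left them, time stands still between calls to the robot, and variables do not carry over. Pictures are saved under pics/ and viewed, at most 10 in all, crops included, and the job is handed in when it is done.

```bash
ls; mkdir -p pics; python3 - <<'E'
from rig import sense, eyes
import cv2,json,numpy as np
np.set_printoptions(precision=4,suppress=True)
s=sense();print(s)
ims=[]
for n in("scene","top"):
    im=eyes.capture(n);np.save(f"pics/{n}0.npy",im);cv2.imwrite(f"pics/{n}0.png",cv2.resize(im[:,:,::-1],(800,600)))
    c=eyes.calibration(n);print({k:np.round(v,3) for k,v in c.items()})
print(eyes.calibration("wrist"))
E
```

```text
pics
{'time_s': 0.0, 'joints': array([ 0.8836,  0.3135,  1.4984, -0.    ,  1.331 , -0.2234]), 'dq': array([-0.0003, -0.0008, -0.0012,  0.0022, -0.0014, -0.0016]), 'tau': array([  0.0002, -41.2272, -25.9741,  -0.0002,   0.0041,  -0.    ]), 'eef_pos': array([234.7027, 469.3413, 241.7301]), 'ee_rot': array([-0.0003,  0.2298,  0.9732, -0.0006]), 'force': array([-0.8682, -0.0694, -0.87  ]), 'wrist_torque': array([ 0.0084, -0.017 , -0.0377]), 'grip_force': 0.0, 'grip_width': 0.9990272682974366}
{'fx': np.float64(382.484), 'fy': np.float64(382.484), 'cx': np.float64(256.045), 'cy': np.float64(190.14), 'cam_to_world': array([[  -0.401,    0.692,   -0.6  , 1194.164],
       [   0.916,    0.316,   -0.249,  390.408],
       [   0.017,   -0.649,   -0.761,  994.112],
       [   0.   ,    0.   ,    0.   ,    1.   ]])}
{'fx': np.float64(480.306), 'fy': np.float64(480.306), 'cx': np.float64(256.334), 'cy': np.float64(192.867), 'cam_to_world': array([[  -0.015,   -0.981,    0.194,  198.63 ],
       [  -1.   ,    0.014,   -0.004,  112.979],
       [   0.001,   -0.194,   -0.981, 1611.914],
       [   0.   ,    0.   ,    0.   ,    1.   ]])}
{'fx': 297.3186396354542, 'fy': 297.3186396354542, 'cx': 255.72279987445955, 'cy': 191.27053238198778, 'mount': array([[   0.0004,   -0.9472,   -0.3205,   82.3516],
       [   1.    ,    0.0006,   -0.0006,    1.1545],
       [   0.0007,   -0.3205,    0.9472, -131.6136],
       [   0.    ,    0.    ,    0.    ,    1.    ]])}
```

View pics/scene0.png

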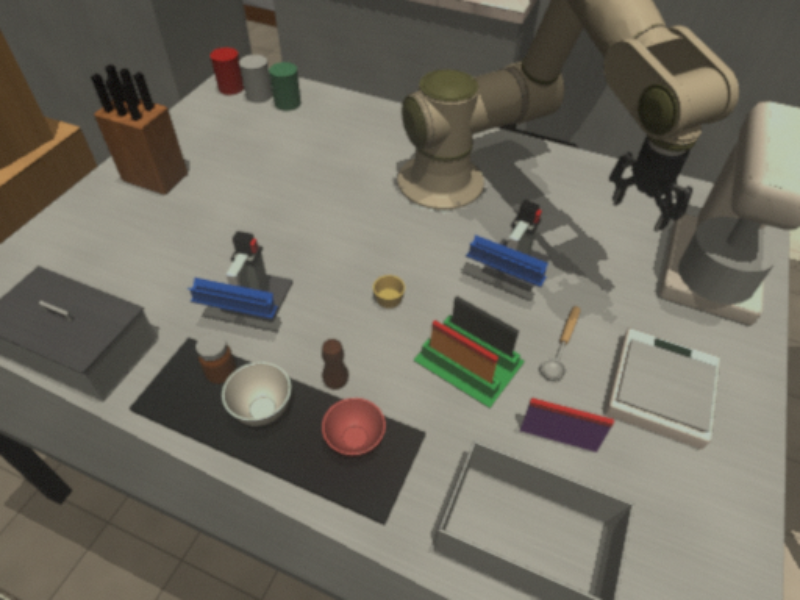

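View pics/top0.png

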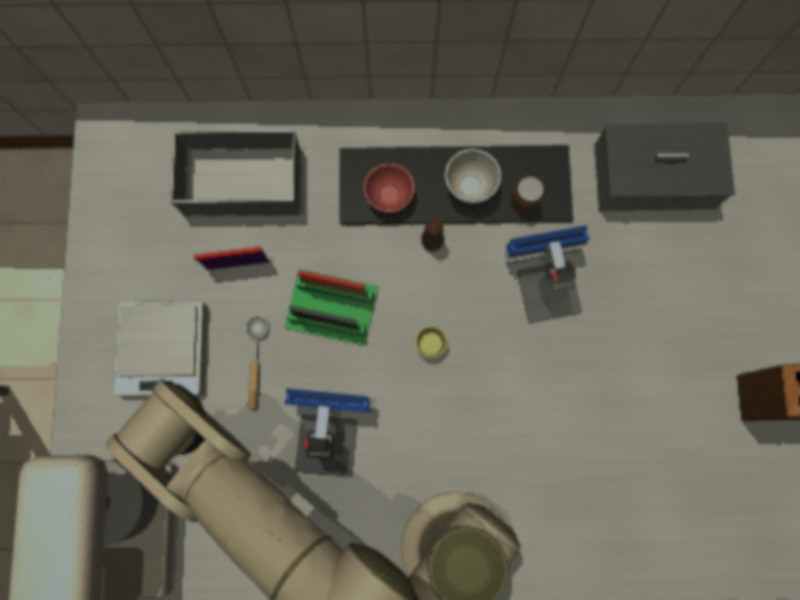

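The scene view (800x600) shows the orange guard with a red bead at (463,345) in the green rack, with the dark board behind it. The purple look-alike is at (567,425). There are two masts, at (245,270) and (515,245). In the top view the guard is at (332,281), the purple one at (232,257), and the masts at (555,265) and (325,430).

The robot's right is -y, which is right in the top view, so the mast I want is the one at top (555,265) and scene (245,270). The guard I want is the one in the rack. Next I'll check this in one close crop and take first measurements.

```bash
cat > h.py <<'E'
import numpy as np,cv2
from scipy.spatial.transform import Rotation as R
from rig import sense,eyes
np.set_printoptions(precision=2,suppress=True)
def tool(s=None):
    s=s or sense();q=s["ee_rot"];T=np.eye(4);T[:3,:3]=R.from_quat([q[1],q[2],q[3],q[0]]).as_matrix();T[:3,3]=s["eef_pos"];return T
def ray(name,px,T=None):
    """origin, unit directions (world) for pixels; T = tool pose for the wrist"""
    c=eyes.calibration(name);p=np.atleast_2d(np.asarray(px,float))
    u=(p-[c["cx"],c["cy"]])/[c["fx"],c["fy"]]
    if name=="wrist":
        r=np.linalg.norm(u,axis=1,keepdims=True);d=np.hstack([u*np.sinc(r/np.pi),np.cos(r)]);M=T@c["mount"]
    else: d=np.hstack([u,np.ones((len(u),1))]);M=c["cam_to_world"]
    d=d@M[:3,:3].T
    return M[:3,3],d/np.linalg.norm(d,axis=1,keepdims=True)
def plane(o,d,z): return o+d*((z-o[2])/d[:,2:3])
def tri(rays):
    A=np.zeros((3,3));b=np.zeros(3)
    for o,d in rays:
        P=np.eye(3)-np.outer(d,d);A+=P;b+=P@o
    x=np.linalg.solve(A,b);return x,[np.linalg.norm((np.eye(3)-np.outer(d,d))@(x-o)) for o,d in rays]
def hsv(im): return cv2.cvtColor(im,cv2.COLOR_RGB2HSV)
def blobs(m,n=40):
    k,l,st,ce=cv2.connectedComponentsWithStats(m.astype(np.uint8));
    return [(st[i],ce[i],l==i) for i in range(1,k) if st[i,4]>=n]
def ends(m):
    p=np.argwhere(m)[:,::-1].astype(np.float32);c,(w,h),a=cv2.minAreaRect(p);b=cv2.boxPoints(((c),(w,h),a));return np.array(c),b
def masks(im):
    h=hsv(im);H,S,V=h[...,0].astype(int),h[...,1],h[...,2]
    return dict(red=((H<5)|(H>174))&(S>170)&(V>90),orange=(H>=5)&(H<14)&(S>130)&(V>60),blue=(H>105)&(H<125)&(S>130)&(V>50),green=(H>50)&(H<75)&(S>120)&(V>50))
E
python3 - <<'E'
from h import *
for n in("scene","top"):
    im=np.load(f"pics/{n}0.npy")
    for k,m in masks(im).items():
        for st,ce,mm in blobs(m,8 if k=='red' else 40):
            c,b=ends(mm);print(n,k,st[4],ce,b.round(0).tolist())
a=np.load("pics/scene0.npy");t=np.load("pics/top0.npy")
f=lambda im,x,y,w,h:cv2.resize(im[y:y+h,x:x+w,::-1],(400,300),interpolation=cv2.INTER_CUBIC)
cv2.imwrite("pics/crop1.png",np.vstack([np.hstack([f(a,110,135,96,72),f(a,260,180,96,72)]),np.hstack([f(t,310,135,80,60),f(t,170,165,80,60)])]))
E
```

```text
scene red 122 [142.97  34.84] [[135.0, 31.0], [151.0, 31.0], [151.0, 39.0], [135.0, 39.0]]
scene red 119 [298.48 218.18] [[277.0, 207.0], [279.0, 205.0], [318.0, 228.0], [316.0, 230.0]]
scene red 113 [365.61 262.9 ] [[340.0, 257.0], [341.0, 255.0], [391.0, 269.0], [391.0, 271.0]]
scene orange 793 [83.04 84.38] [[61.0, 70.0], [104.0, 61.0], [113.0, 104.0], [70.0, 113.0]]
scene orange 237 [294.23 222.84] [[273.0, 222.0], [279.0, 208.0], [319.0, 227.0], [313.0, 240.0]]
scene orange 61 [137.28 231.69] [[128.0, 230.0], [146.0, 226.0], [147.0, 232.0], [129.0, 237.0]]
scene blue 345 [326.4  163.02] [[302.0, 157.0], [304.0, 150.0], [350.0, 168.0], [347.0, 175.0]]
scene blue 368 [148.96 186.67] [[123.0, 186.0], [124.0, 177.0], [174.0, 187.0], [172.0, 196.0]]
scene blue 83 [154.41 197.72] [[128.0, 197.0], [129.0, 192.0], [175.0, 198.0], [175.0, 203.0]]
scene green 581 [303.53 238.15] [[266.0, 230.0], [286.0, 198.0], [335.0, 229.0], [314.0, 261.0]]
top red 84 [145.23 162.13] [[125.0, 164.0], [166.0, 159.0], [166.0, 160.0], [125.0, 166.0]]
top red 96 [211.47 179.11] [[192.0, 176.0], [192.0, 174.0], [231.0, 182.0], [231.0, 185.0]]
top orange 48 [277.12 144.67] [[274.0, 141.0], [281.0, 141.0], [281.0, 148.0], [274.0, 148.0]]
top orange 54 [214.09 181.35] [[190.0, 180.0], [191.0, 175.0], [232.0, 182.0], [232.0, 187.0]]
top orange 161 [506.19 246.51] [[500.0, 234.0], [511.0, 234.0], [511.0, 265.0], [500.0, 265.0]]
top blue 410 [349.65 153.84] [[324.0, 154.0], [374.0, 145.0], [376.0, 154.0], [325.0, 163.0]]
top blue 431 [209.26 255.99] [[183.0, 258.0], [184.0, 249.0], [235.0, 254.0], [235.0, 263.0]]
top green 1125 [209.91 199.14] [[183.0, 209.0], [191.0, 178.0], [240.0, 191.0], [231.0, 222.0]]
top green 45 [236.78 186.6 ] [[234.0, 183.0], [240.0, 183.0], [240.0, 191.0], [234.0, 191.0]]
```

View pics/crop1.png

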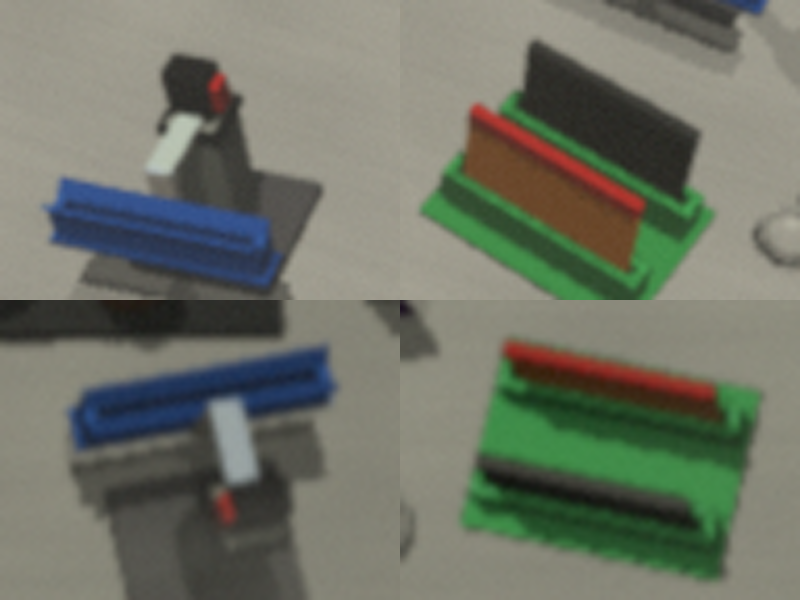

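The crop confirms the choice: the orange guard with a red bead is at top px (211,179), and the right-hand mast's channel is at top px (350,154) with its button at (355,176).

```bash
python3 - <<'E'
from h import *
def t2(a,b):
    oa,da=ray("scene",a);ob,db=ray("top",b);return tri([(oa,da[0]),(ob,db[0])])
print("bead c",t2((298.5,217.5),(211.5,179)))
print("bead +y",t2((317,229),(192,175)));print("bead -y",t2((278,206),(231,183.5)))
# button: scene crop (218,92)/4.17+110,135 ; top crop (227,507)
print("button",t2((110+218/4.1667,135+92/4.1667),(310+227/5,135+207/5)))
# channel lips far ends: scene left(-y) crop outer ; use slot dark ends
print("lip far(+x) -y end",t2((110+50/4.1667,135+207/4.1667),(310+325/5,135+48/5)))
o,d=ray("top",[(349.65,153.84)]);print("channel at z110",plane(o,d,110))
o,d=ray("top",[(328,157),(374.5,149)]);print(plane(o,d,112))
T=tool();print(T)
E
```

```text
bead c (array([542.21, 251.59, 110.61]), [np.float64(2.2574224700871133), np.float64(2.2574224700872727)])
bead +y (array([557.  , 313.32, 108.92]), [np.float64(1.1111606808316628), np.float64(1.1111606808317174)])
bead -y (array([527.23, 185.94, 111.35]), [np.float64(1.0605898021815627), np.float64(1.0605898021815028)])
button (array([ 532.96, -200.7 ,  158.76]), [np.float64(1.1864553186849751), np.float64(1.186455318685013)])
lip far(+x) -y end (array([ 648.46, -279.98,  112.13]), [np.float64(1.5484205810757645), np.float64(1.5484205810758145)])
channel at z110 [[ 620.01 -197.84  110.  ]]
[[ 609.88 -126.89  112.  ]
 [ 634.54 -278.88  112.  ]]
[[ -0.89   0.45  -0.   234.75]
 [  0.45   0.89  -0.   469.36]
 [  0.    -0.    -1.   241.83]
 [  0.     0.     0.     1.  ]]
```

```bash
J="python3 -m jog"; $J '[[-0.046,-0.007,0,0,0,0,0.085],[-0.046,-0.007,0,0,0,0,0.085],[-0.046,-0.007,0,0,0,0,0.085],[-0.046,-0.007,0,0,0,0,0.085]]' 30
$J '[[-0.046,-0.007,0,0,0,0,0.085],[-0.046,-0.007,0,0,0,0,0.085],[-0.046,-0.007,0,0,0,0,0.085],[-0.046,-0.007,0,0,0,0,0.085]]' >/dev/null
$J '[[0,0,0,0,0,0.148,0.085],[0,0,0,0,0,0.148,0.085],[0,0,0,0,0,0.148,0.085],[0,0,0,0,0,0.148,0.085],[0,0,0,0,0,0.148,0.085]]' >/dev/null
$J '[[0,0,0,0,0,0.148,0.085],[0,0,0,0,0,0.148,0.085],[0,0,0,0,0,0.148,0.085],[0,0,0,0,0,0.148,0.085]]' 
$J '[[0,0,0,0,0,0,0.085],[0,0,0,0,0,0,0.085]]'
python3 - <<'E'
from h import *
T=tool();print(T);im=eyes.capture("wrist");np.save("pics/w1.npy",im);np.save("pics/w1T.npy",T)
cv2.imwrite("pics/w1.png",cv2.resize(im[...,::-1],(800,600)))
for k,m in masks(im).items():
    for st,ce,mm in blobs(m): c,b=ends(mm);print(k,st[4],ce,b.round(0).tolist())
E
```

```text
time_s: 0.5
eef_pos: [388.0, 360.9, 242.1]
ee_rot: [-0.0, 0.23, 0.973, -0.0]
force: [0.1, 0.9, 0.1]
grip_width: 0.996
grip_force: 0.0
time_s: 1.8
eef_pos: [538.8, 254.8, 241.8]
ee_rot: [-0.0, 0.784, 0.621, -0.0]
force: [0.9, -0.0, 0.4]
grip_width: 0.995
grip_force: 0.0
time_s: 2.0
eef_pos: [538.9, 254.8, 242.1]
ee_rot: [-0.0, 0.781, 0.625, -0.0]
force: [-0.7, 0.5, 0.4]
grip_width: 0.994
grip_force: 0.0
[[  0.22   0.98  -0.   538.88]
 [  0.98  -0.22  -0.   254.8 ]
 [ -0.    -0.    -1.   242.05]
 [  0.     0.     0.     1.  ]]
red 206 [300.23   8.99] [[292.0, 0.0], [301.0, -3.0], [309.0, 17.0], [299.0, 21.0]]
red 1340 [263.7  178.83] [[256.0, 255.0], [260.0, 113.0], [270.0, 113.0], [267.0, 255.0]]
blue 4842 [ 60.74 215.56] [[22.0, 158.0], [62.0, 146.0], [103.0, 282.0], [63.0, 294.0]]
green 10148 [238.56 155.  ] [[179.0, 92.0], [286.0, 92.0], [286.0, 233.0], [179.0, 233.0]]
```

View pics/w1.png

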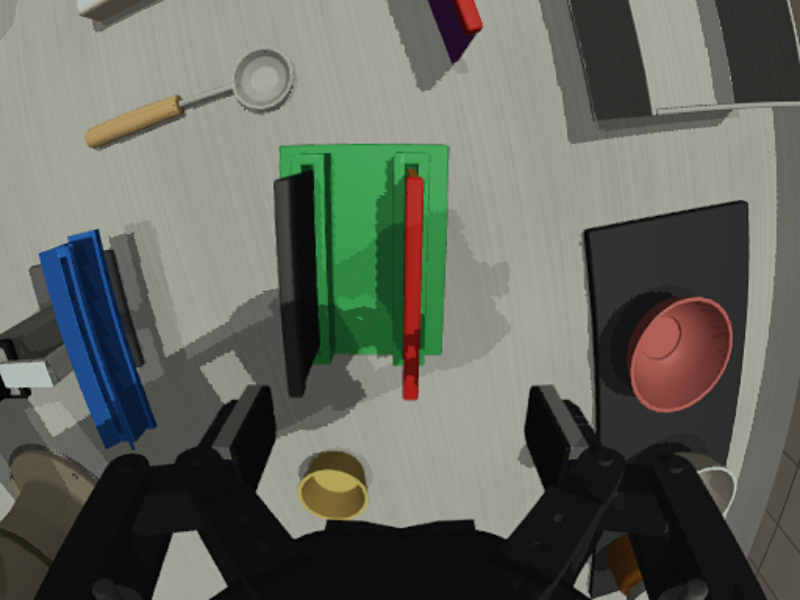

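The wrist view shows the red bead running from (412,178) to (412,400), with the dark board at x≈295. The path for the fingers is clear.

```bash
cat >> h.py <<'E'
def bead(im,T,z):
    """centre, yaw of its y axis, length of the biggest red strip seen by the wrist, on plane z"""
    m=max(blobs(masks(im)["red"]),key=lambda b:b[0][4])[2]
    ys=np.where(m.any(1))[0];w=m.sum(1);px=np.array([(np.where(m[r])[0].mean(),r) for r in ys])
    o,d=ray("wrist",px,T);P=plane(o,d,z)[:,:2];c=P.mean(0)
    v=np.linalg.svd(P-c)[2][0];v*=np.sign(v[1]);t=(P-c)@v
    return c+v*(t.max()+t.min())/2,np.arctan2(-v[0],v[1]),np.ptp(t),px[[0,-1]]
E
python3 - <<'E'
from h import *
im=np.load("pics/w1.npy");T=np.load("pics/w1T.npy")
for z in(100,109,116): print(z,bead(im,T,z))
c,y,L,px=bead(im,T,116)
o,d=ray("wrist",px,T)
# far end (small row) = +y end
for i,(s,t) in enumerate([((317.5,229),(192,175)),((278,206),(231,183.5))]):
    a,b=ray("scene",s);e,f=ray("top",t);print(tri([(o,d[i]),(a,b[0]),(e,f[0])]))
E
```

```text
100 (array([545.04, 245.8 ]), np.float64(-0.2290918271119429), np.float64(147.05809786577436), array([[261. , 113. ],
       [262.5, 255. ]]))
109 (array([545.46, 248.77]), np.float64(-0.229091827111943), np.float64(142.2214885942465), array([[261. , 113. ],
       [262.5, 255. ]]))
116 (array([545.78, 251.09]), np.float64(-0.2290918271119429), np.float64(138.45968138305813), array([[261. , 113. ],
       [262.5, 255. ]]))
(array([557.41, 315.59, 108.79]), [np.float64(3.3097239933107185), np.float64(1.1386421785043794), np.float64(3.3174581020006912)])
(array([528.63, 185.17, 114.32]), [np.float64(2.7128908618959824), np.float64(0.9473141060285696), np.float64(2.836790305172513)])
```

```bash
J="python3 -m jog"; $J '[[-0.003,0.007,0.03,0,0,0.008,0.06],[0,0,0.03,0,0,0,0.06],[0,0,0,0,0,0,0.06],[0,0,0,0,0,0,0.06]]'
python3 - <<'E'
from h import *
T=tool();im=eyes.capture("wrist");np.save("pics/w2.npy",im);np.save("pics/w2T.npy",T);print(T)
for z in(109,112,116): print(z,bead(im,T,z))
m1=np.load("pics/w1.npy");T1=np.load("pics/w1T.npy")
p1=bead(m1,T1,116)[3];p2=bead(im,T,116)[3]
for i in(0,1):
    a,b=ray("wrist",p1[i],T1);c,d=ray("wrist",p2[i],T);print(tri([(a,b[0]),(c,d[0])]))
E
```

```text
time_s: 2.45
eef_pos: [545.3, 250.5, 183.1]
ee_rot: [0.0, 0.784, 0.621, 0.0]
force: [0.6, 0.0, -0.1]
grip_width: 0.705
grip_force: 0.0
[[  0.23   0.97   0.   545.27]
 [  0.97  -0.23   0.   250.46]
 [  0.     0.    -1.   183.06]
 [  0.     0.     0.     1.  ]]
109 (array([545.34, 248.55]), np.float64(-0.22838649619486817), np.float64(143.2465134374463), array([[259.5, 114. ],
       [256. , 288. ]]))
112 (array([545.63, 249.76]), np.float64(-0.22838649619486817), np.float64(141.15715680375388), array([[259.5, 114. ],
       [256. , 288. ]]))
116 (array([546.01, 251.37]), np.float64(-0.22838649619486803), np.float64(138.37134795883057), array([[259.5, 114. ],
       [256. , 288. ]]))
(array([ 561.38,  260.93, -746.31]), [np.float64(1.4650824160371005), np.float64(1.4650824160369826)])
(array([530.  , 182.43, 113.94]), [np.float64(0.061015048635542024), np.float64(0.06101504863559687)])
```

Two wrist positions put the bead end at z≈114, against 116 expected, and the centre at (545.8, 250.5). Now I descend, grip and lift.

```bash
J="python3 -m jog"; $J '[[0,0,0.03,0,0,0,0.045],[0,0,0.03,0,0,0,0.045],[0,0,0.022,0,0,0,0.045],[0,0,0,0,0,0,0.045],[0,0,0,0,0,0,0.045]]' 30
$J '[[0,0,0,0,0,0,0],[0,0,0,0,0,0,0],[0,0,0,0,0,0,0],[0,0,0,0,0,0,0],[0,0,0,0,0,0,0]]' 40
$J '[[0,0,0,0,0,0,0],[0,0,0,0,0,0,0],[0,0,0,0,0,0,0]]'
```

```text
time_s: 3.0
eef_pos: [546.0, 250.6, 102.3]
ee_rot: [0.001, 0.784, 0.62, 0.001]
force: [1.3, 0.0, 0.3]
grip_width: 0.527
grip_force: 0.0
time_s: 3.5
eef_pos: [545.7, 250.5, 101.7]
ee_rot: [0.0, 0.784, 0.62, 0.001]
force: [-1.3, -0.6, 6.5]
grip_width: 0.104
grip_force: 39.8
time_s: 3.8
eef_pos: [545.7, 250.5, 101.7]
ee_rot: [0.0, 0.784, 0.62, 0.001]
force: [-1.4, -0.6, 6.4]
grip_width: 0.111
grip_force: 39.8
```

```bash
J="python3 -m jog"; $J '[[0,0,-0.01,0,0,0,0],[0,0,-0.015,0,0,0,0],[0,0,-0.015,0,0,0,0],[0,0,-0.02,0,0,0,0],[0,0,-0.02,0,0,0,0]]'
$J '[[0,0,-0.02,0,0,0,0],[0,0,-0.02,0,0,0,0],[0,0,-0.02,0,0,0,0],[0,0,-0.02,0,0,0,0],[0,0,0,0,0,0,0]]'
python3 - <<'E'
from h import *
T=tool();im=eyes.capture("wrist");s=eyes.capture("scene");np.save("pics/w3.npy",im);print(T)
cv2.imwrite("pics/w3.png",np.hstack([cv2.resize(im[...,::-1],(400,300)),cv2.resize(s[100:292,200:456,::-1],(400,300))]))
E
```

```text
time_s: 4.3
eef_pos: [544.9, 250.3, 181.5]
ee_rot: [-0.0, 0.785, 0.62, -0.0]
force: [0.9, -0.1, -0.9]
grip_width: 0.106
grip_force: 39.2
time_s: 4.8
eef_pos: [545.7, 250.6, 263.4]
ee_rot: [0.001, 0.784, 0.62, 0.002]
force: [0.3, 0.5, -2.1]
grip_width: 0.106
grip_force: 39.3
[[  0.23   0.97   0.01 545.73]
 [  0.97  -0.23   0.   250.57]
 [  0.     0.    -1.   263.39]
 [  0.     0.     0.     1.  ]]
```

View pics/w3.png

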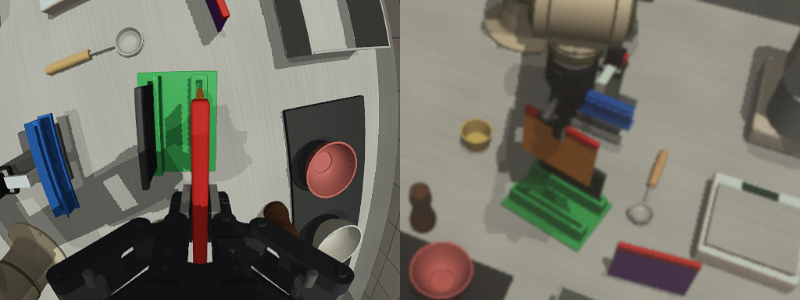

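The wrist and scene views show the guard held level above the rack, with the board still in its slot. Next I carry it high over to the mast, turning to its yaw, and measure the channel there.

```bash
J="python3 -m jog"; $J '[[0,0,-0.02,0,0,-0.07,0],[0,0,-0.025,0,0,-0.13,0],[0,0,-0.025,0,0,-0.12,0],[0,0,-0.01,0,0,-0.07,0],[-0.015,-0.003,0,0,0,0,0]]' >/dev/null
$J '[[-0.03,-0.005,0,0,0,0,0],[-0.04,-0.007,0,0,0,0,0],[-0.04,-0.007,0,0,0,0,0],[-0.04,-0.007,0,0,0,0,0],[-0.04,-0.007,0,0,0,0,0]]' 
$J '[[-0.04,-0.007,0,0,0,0,0],[-0.04,-0.007,0,0,0,0,0],[-0.04,-0.007,0,0,0,0,0],[-0.04,-0.007,0,0,0,0,0],[-0.03,-0.005,0,0,0,0,0]]' >/dev/null
$J '[[-0.03,-0.005,0,0,0,0,0],[-0.02,-0.004,0,0,0,0,0],[-0.01,-0.004,0,0,0,0,0],[0,0,0,0,0,0,0],[0,0,0,0,0,0,0]]'
python3 - <<'E'
from h import *
T=tool();im=eyes.capture("wrist");np.save("pics/w4.npy",im);np.save("pics/w4T.npy",T);print(T)
cv2.imwrite("pics/w4.png",cv2.resize(im[...,::-1],(800,600)))
for k,m in masks(im).items():
    for st,ce,mm in blobs(m): c,b=ends(mm);print(k,st[4],ce,b.round(0).tolist())
E
```

```text
time_s: 5.9
eef_pos: [540.7, 40.0, 338.5]
ee_rot: [-0.001, 0.65, 0.76, -0.001]
force: [0.3, 0.5, -1.8]
grip_width: 0.104
grip_force: 39.2
time_s: 6.9
eef_pos: [535.0, -211.2, 339.8]
ee_rot: [-0.001, 0.65, 0.76, 0.0]
force: [-0.5, 0.7, -1.0]
grip_width: 0.106
grip_force: 39.2
[[  -0.16    0.99   -0.    535.04]
 [   0.99    0.16    0.   -211.23]
 [   0.     -0.     -1.    339.82]
 [   0.      0.      0.      1.  ]]
red 4309 [255.9  224.78] [[244.0, 126.0], [267.0, 126.0], [267.0, 337.0], [244.0, 337.0]]
orange 113 [381.76   2.5 ] [[371.0, 0.0], [391.0, 0.0], [391.0, 6.0], [371.0, 6.0]]
blue 3334 [324.79 160.22] [[307.0, 227.0], [311.0, 98.0], [341.0, 99.0], [338.0, 228.0]]
```

View pics/w4.png

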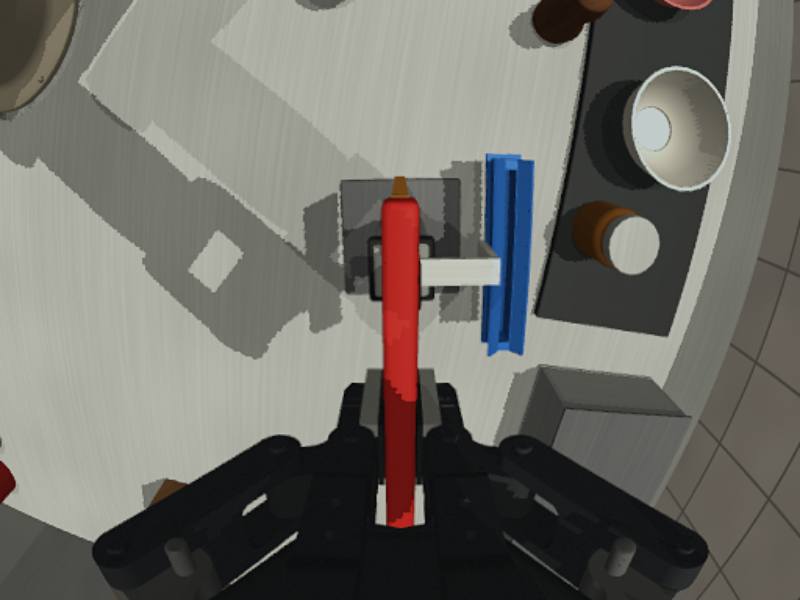

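The view shows the held guard well aligned with the blue channel (485–533, 155–355), and the mast sleeve under the guard. I shift 35 mm along the tool y for a second view and crop the channel from both.

```bash
J="python3 -m jog"; $J '[[0,0.018,0,0,0,0,0],[0,0.017,0,0,0,0,0],[0,0,0,0,0,0,0],[0,0,0,0,0,0,0],[0,0,0,0,0,0,0]]'
python3 - <<'E'
from h import *
T=tool();im=eyes.capture("wrist");np.save("pics/w5.npy",im);np.save("pics/w5T.npy",T);print(T)
a=np.load("pics/w4.npy")
def f(i,x,y):
    c=cv2.convertScaleAbs(i[y:y+150,x:x+100,::-1],alpha=1.5);return cv2.resize(c,(400,600),interpolation=cv2.INTER_CUBIC)
bb=[b for b in blobs(masks(im)["blue"]) if b[0][4]>1500][0][0];print(bb)
x0=int(bb[0]-30);y0=int(bb[1]-12);print(x0,y0)
cv2.imwrite("pics/chan.png",np.hstack([f(a,275,88),f(im,x0,y0)]))
E
```

```text
time_s: 7.45
eef_pos: [569.4, -206.0, 340.5]
ee_rot: [0.0, 0.649, 0.76, -0.0]
force: [-0.7, -0.5, -2.1]
grip_width: 0.108
grip_force: 39.3
[[  -0.16    0.99   -0.    569.45]
 [   0.99    0.16   -0.   -206.02]
 [  -0.     -0.     -1.    340.48]
 [   0.      0.      0.      1.  ]]
[ 284   98   30  129 3276]
254 86
```

View pics/chan.png

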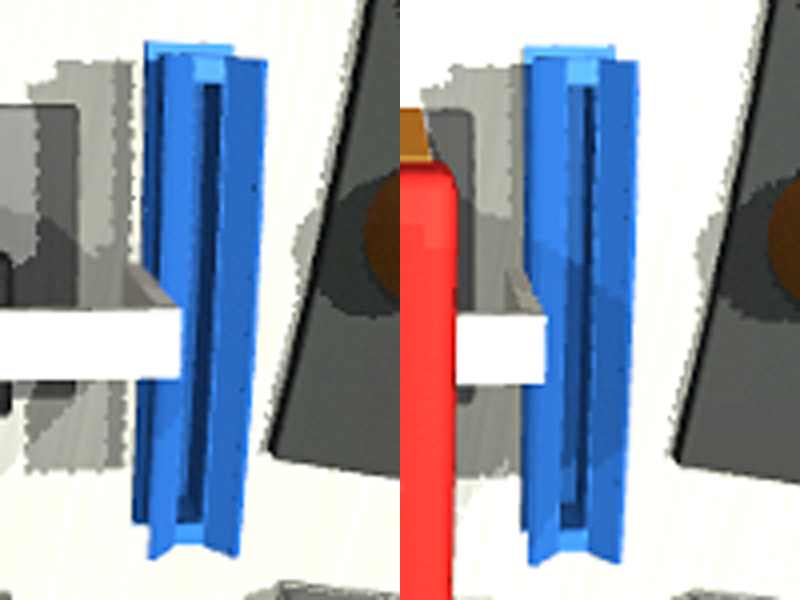

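The crop gives the lip-top corners. In A, the left lip runs (158,55)→(148,558) and the right (267,62)→(240,558). In B, the left runs (130,57)→(128,565) and the right (238,62)→(222,563).

```bash
python3 - <<'E'
from h import *
TA=np.load("pics/w4T.npy");TB=np.load("pics/w5T.npy")
A=[(158,55),(267,62),(148,558),(240,558)];B=[(130,57),(238,62),(128,565),(222,563)]
pa=(np.array(A)+.5)/4-.5+[275,88];pb=(np.array(B)+.5)/4-.5+[254,86]
oa,da=ray("wrist",pa,TA);ob,db=ray("wrist",pb,TB)
for i in range(4):print(tri([(oa,da[i]),(ob,db[i])]))
for o,d in((oa,da),(ob,db)):
    for z in(112,118):
        P=plane(o,d,z)[:,:2];c=P.mean(0);v=(P[0]+P[1]-P[2]-P[3])/2
        print(z,"c",c,"len",np.linalg.norm(v),"yaw",np.arctan2(-v[0],v[1]),"w",np.linalg.norm(P[1]-P[0]),np.linalg.norm(P[3]-P[2]))
# base plate yaw check etc. from the blue mask in the top view
# held bead
im=np.load("pics/w5.npy");print("bead held",bead(im,TB,TB[2,3]+14),"tcp",TB[:2,3],"tool y yaw",np.arctan2(TB[1,1],TB[0,1]))
E
```

```text
(array([ 594.94, -124.62,  103.2 ]), [np.float64(0.17680877288396457), np.float64(0.1768087728839733)])
(array([ 625.33, -120.02,  118.76]), [np.float64(0.16246179527693833), np.float64(0.16246179527695567)])
(array([ 622.9 , -285.33,  117.28]), [np.float64(0.0016340331384487765), np.float64(0.0016340331384656764)])
(array([ 653.31, -279.1 ,  120.46]), [np.float64(0.4434866534607993), np.float64(0.4434866534608407)])
112 c [ 625.38 -203.95] len 165.75689183862528 yaw 0.18318720672920952 w 34.42533503185165 32.4922062078203
118 c [ 623.67 -202.69] len 162.9904528775334 yaw 0.18318720672921052 w 33.85078523772634 31.949919825709134
112 c [ 625.01 -203.58] len 165.5669255885514 yaw 0.1784078102970649 w 32.926770127895274 32.10228783339403
118 c [ 623.87 -202.24] len 162.8081072770512 yaw 0.17840781029706457 w 32.37811600483013 31.56737194242726
bead held (array([ 568.05, -191.9 ]), np.float64(0.15854983634653022), np.float64(112.21008735177533), array([[256.5, 127. ],
       [256.5, 337. ]])) tcp [ 569.45 -206.02] tool y yaw 0.1573421978116112
```

Lip tops triangulate to about 118 (as the text says). The channel centre is about (623.4, -202.4), yaw 0.176, which agrees with the coarse button point. Now I move over it and lower to just above the mouth.

```bash
J="python3 -m jog"; $J '[[-0.002,0.018,0,0,0,-0.019,0],[-0.002,0.018,0.01,0,0,0,0],[-0.001,0.017,0.03,0,0,0,0],[0,0,0.03,0,0,0,0],[0,0,0.03,0,0,0,0]]' >/dev/null
$J '[[0,0,0.015,0,0,0,0],[0,0,0,0,0,0,0],[0,0,0,0,0,0,0],[0,0,0,0,0,0,0]]'
python3 - <<'E'
from h import *
T=tool();print(T);c=np.array([623.1,-202.5])-T[:2,3]
print("still: tool x,y",c@T[:2,0],c@T[:2,1],"yaw err",.176-np.arctan2(T[1,1],T[0,1]))
im=eyes.capture("wrist");s=eyes.capture("scene");np.save("pics/w6.npy",im)
cv2.imwrite("pics/w6.png",np.hstack([cv2.resize(im[...,::-1],(400,300)),cv2.resize(s[130:226,90:218,::-1],(400,300))]))
E
```

```text
time_s: 8.4
eef_pos: [623.2, -202.7, 227.0]
ee_rot: [0.001, 0.642, 0.766, 0.0]
force: [0.4, -0.6, -1.6]
grip_width: 0.111
grip_force: 39.4
[[  -0.18    0.98    0.    623.2 ]
 [   0.98    0.18   -0.   -202.65]
 [  -0.      0.     -1.    227.  ]
 [   0.      0.      0.      1.  ]]
still: tool x,y 0.16491075670292554 -0.06865552511290013 yaw err 8.896601187352582e-05
```

View pics/w6.png

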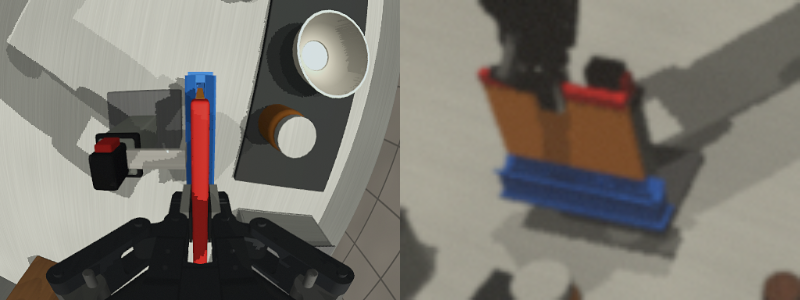

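Both views show the guard standing right above the channel mouth, in line with it, with the grip and button clear at the wrist view's left. I lower it in small steps, watching the force.

```bash
J="python3 -m jog"; $J '[[0,0,0.006,0,0,0,0],[0,0,0.006,0,0,0,0],[0,0,0.006,0,0,0,0],[0,0,0.006,0,0,0,0],[0,0,0.0,0,0,0,0]]'
$J '[[0,0,0.006,0,0,0,0],[0,0,0.006,0,0,0,0],[0,0,0.005,0,0,0,0],[0,0,0.004,0,0,0,0],[0,0,0.0,0,0,0,0]]'
$J '[[0,0,0.002,0,0,0,0],[0,0,0.002,0,0,0,0],[0,0,0.0,0,0,0,0]]'
```

```text
time_s: 9.0
eef_pos: [622.5, -202.2, 200.0]
ee_rot: [-0.001, 0.642, 0.766, -0.0]
force: [-0.6, -0.8, -1.7]
grip_width: 0.108
grip_force: 39.4
time_s: 9.5
eef_pos: [622.7, -202.3, 179.5]
ee_rot: [-0.001, 0.642, 0.767, -0.0]
force: [0.7, -0.4, -1.7]
grip_width: 0.114
grip_force: 39.5
time_s: 9.8
eef_pos: [622.8, -202.4, 176.1]
ee_rot: [-0.0, 0.642, 0.767, -0.0]
force: [-0.4, 0.1, -1.3]
grip_width: 0.105
grip_force: 39.5
```

```bash
J="python3 -m jog"; $J '[[0,0,0.001,0,0,0,0],[0,0,0.001,0,0,0,0],[0,0,0,0,0,0,0]]'
$J '[[0,0,0,0,0,0,0.02],[0,0,0,0,0,0,0.03],[0,0,0,0,0,0,0.04],[0,0,0,0,0,0,0.05],[0,0,0,0,0,0,0.05]]'
$J '[[0,0,0,0,0,0,0.05],[0,0,-0.02,0,0,0,0.05],[0,0,-0.03,0,0,0,0.05],[0,0,-0.04,0,0,0,0.05],[0,0,-0.04,0,0,0,0.05]]'
$J '[[0,0,-0.02,0,0,0,0.05],[0,0,0,0,0,0,0.05],[0,0,0,0,0,0,0.05]]'
python3 - <<'E'
from h import *
T=tool();im=eyes.capture("wrist");s=eyes.capture("scene");np.save("pics/w7.npy",im);np.save("pics/w7T.npy",T);print(T)
print(bead(im,T,190))
cv2.imwrite("pics/w7.png",np.hstack([cv2.resize(im[...,::-1],(400,300)),cv2.resize(s[130:226,90:218,::-1],(400,300))]))
E
```

```text
time_s: 10.1
eef_pos: [623.3, -202.5, 175.7]
ee_rot: [0.001, 0.642, 0.767, 0.0]
force: [-1.1, 0.8, 5.4]
grip_width: 0.109
grip_force: 40.5
time_s: 10.6
eef_pos: [622.9, -202.4, 174.2]
ee_rot: [-0.0, 0.642, 0.766, -0.0]
force: [0.2, -1.3, -0.1]
grip_width: 0.585
grip_force: 0.0
time_s: 11.1
eef_pos: [622.6, -202.2, 305.7]
ee_rot: [-0.0, 0.642, 0.767, -0.0]
force: [0.2, 0.1, 0.7]
grip_width: 0.587
grip_force: 0.0
time_s: 11.4
eef_pos: [622.8, -202.4, 323.3]
ee_rot: [-0.001, 0.642, 0.767, -0.0]
force: [1.1, 0.2, -1.1]
grip_width: 0.582
grip_force: 0.0
[[  -0.18    0.98   -0.    622.8 ]
 [   0.98    0.18    0.   -202.36]
 [   0.     -0.     -1.    323.32]
 [   0.      0.      0.      1.  ]]
(array([ 623.52, -201.89]), np.float64(0.1784870006936032), np.float64(137.81900858342868), array([[256., 110.],
       [256., 249.]]))
```

View pics/w7.png

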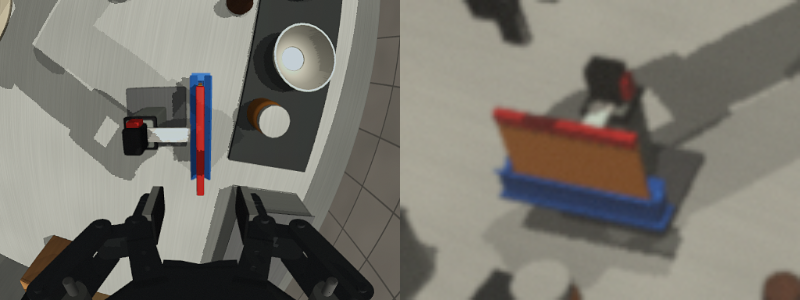

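The guard stands in the channel, let go. Contact came at TCP z≈176 as predicted, and the bead is at (623.5,-201.9), yaw 0.178. Now I go over the grip, turn 90° and measure the grip and button.

```bash
J="python3 -m jog"; $J '[[0.001,-0.03,0,0,0,0,0.07],[0,-0.03,0,0,0,0.071,0.07],[0,-0.0275,0,0,0,0,0.07]]' >/dev/null
$J '[[0,0,0,0,0,0.15,0.07],[0,0,0,0,0,0.15,0.07],[0,0,0,0,0,0.15,0.07],[0,0,0,0,0,0.15,0.07],[0,0,0,0,0,0.15,0.07]]' >/dev/null
$J '[[0,0,0,0,0,0.15,0.07],[0,0,0,0,0,0.15,0.07],[0,0,0,0,0,0.15,0.07],[0,0,0,0,0,0.15,0.07],[0,0,0,0,0,0.15,0.07]]' >/dev/null
$J '[[0,0,0.02,0,0,0,0.07],[0,0,0.02,0,0,0,0.07],[0,0,0,0,0,0,0.07],[0,0,0,0,0,0,0.07]]'
python3 - <<'E'
from h import *
T=tool();im=eyes.capture("wrist");np.save("pics/w8.npy",im);np.save("pics/w8T.npy",T);print(T)
cv2.imwrite("pics/w8.png",cv2.resize(im[...,::-1],(800,600)))
for st,ce,mm in blobs(masks(im)["red"],30): c,b=ends(mm);print(st,ce,b.round(0).tolist())
c=np.array([536.3,-216.7])-T[:2,3]
print("still: tool x,y",c@T[:2,0],c@T[:2,1],"yaw err",.177-np.pi/2-np.arctan2(T[1,1],T[0,1]))
E
```

```text
time_s: 13.2
eef_pos: [536.2, -214.7, 284.1]
ee_rot: [-0.0, 0.996, 0.088, -0.0]
force: [-0.4, 0.0, 0.5]
grip_width: 0.82
grip_force: 0.0
[[   0.98    0.17   -0.    536.2 ]
 [   0.17   -0.98    0.   -214.74]
 [  -0.     -0.     -1.    284.11]
 [   0.      0.      0.      1.  ]]
[ 172   82  180   15 2193] [261.39  88.65] [[172.0, 82.0], [351.0, 82.0], [351.0, 96.0], [172.0, 96.0]]
[232 181   8  20 148] [235.74 190.01] [[232.0, 181.0], [239.0, 181.0], [239.0, 200.0], [232.0, 200.0]]
still: tool x,y -0.24297705351837573 1.9501910570987508 yaw err 0.0011932982332862885
```

View pics/w8.png

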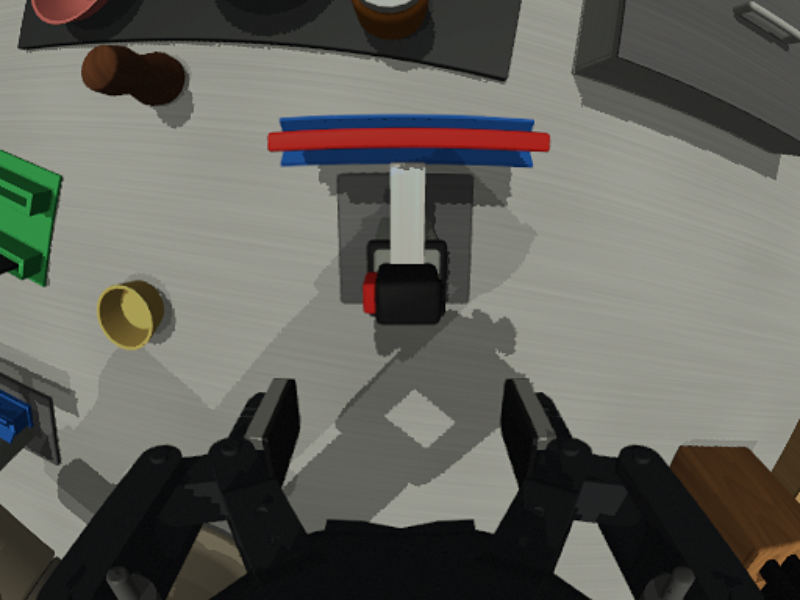

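The wrist view shows the black block's top face at about (376–442, 278–323) with the red button on its +y side at (363–376, 282–312). The bead is straight in the channel. I lower 30 mm for a second view of the button and triangulate.

```bash
python3 -m jog '[[0,0.002,0.02,0,0,0,0.07],[0,0,0.015,0,0,0,0.07],[0,0,0,0,0,0,0.07],[0,0,0,0,0,0,0.07]]'
python3 - <<'E'
from h import *
T=tool();im=eyes.capture("wrist");np.save("pics/w9.npy",im);T8=np.load("pics/w8T.npy");a=np.load("pics/w8.npy")
def btn(i): return min([b for b in blobs(masks(i)["red"],60) if 100<b[0][1]<300],key=lambda b:abs(b[1][0]-240))
def blk(i):
    v=hsv(i)[...,2];m=(v<45);b=btn(i)[1];m[:, :int(b[0])-12]=0;m[:,int(b[0])+75:]=0;m[:int(b[1])-25]=0;m[int(b[1])+45:]=0
    return max(blobs(m),key=lambda q:q[0][4])[0]
P=[]
for i,t in((a,T8),(im,T)):
    b=btn(i);k=blk(i);print(b[0],b[1],k);o,d=ray("wrist",[b[1],(b[0][0],b[1][1])],t);P.append((o,d))
    print("btn z163",plane(o,d,163)[:, :2])
print("btn tri",tri([(o,d[0]) for o,d in P]),tri([(o,d[1]) for o,d in P]))
o,d=ray("wrist",[(376/1.5625,300/1.5625),(442/1.5625,300/1.5625)],T8);p=plane(o,d,182);print("block top edges",p,p.mean(0),np.linalg.norm(p[1]-p[0]))
print(T[:3,3]);cv2.imwrite("pics/w9.png",cv2.resize(im[110:290,130:370,::-1],(800,600)))
E
```

```text
time_s: 13.65
eef_pos: [536.9, -216.9, 250.5]
ee_rot: [0.0, 0.996, 0.088, 0.001]
force: [0.5, 0.4, 0.7]
grip_width: 0.818
grip_force: 0.0
[232 181   8  20 148] [235.74 190.01] [ 237  165   51   43 1740]
btn z163 [[ 531.77 -196.56]
 [ 531.19 -193.24]]
[226 194   9  22 179] [229.86 204.83] [ 235  179   55   46 2249]
btn z163 [[ 531.15 -196.55]
 [ 530.6  -193.52]]
btn tri (array([ 535.39, -196.73,  173.6 ]), [np.float64(0.05541600977417169), np.float64(0.05541600977416286)]) (array([ 534.16, -193.65,  171.78]), [np.float64(0.19428168001385704), np.float64(0.19428168001384727)])
block top edges [[ 537.25 -201.07  182.  ]
 [ 543.42 -235.68  182.  ]] [ 540.34 -218.37  182.  ] 35.154674640100524
[ 536.94 -216.93  250.46]
```

The button's top edge triangulates to z≈172 (173 expected) and y to 24 mm off the axis (25 expected). The block is 35 mm wide (36 expected), and the grip is at about (538,-218). I descend with the fingers at 70 mm and squeeze.

```bash
J="python3 -m jog"; $J '[[0.001,0,0.025,0,0,0,0.07],[0,0,0.025,0,0,0,0.07],[0,0,0.02,0,0,0,0.07],[0,0,0.015,0,0,0,0.07],[0,0,0.007,0,0,0,0.07]]' 30
$J '[[0,0,0,0,0,0,0.07],[0,0,0,0,0,0,0.05],[0,0,0,0,0,0,0.045],[0,0,0,0,0,0,0.03],[0,0,0,0,0,0,0.03]]' 50
$J '[[0,0,0,0,0,0,0.02],[0,0,0,0,0,0,0.02],[0,0,0,0,0,0,0.02],[0,0,0,0,0,0,0.02],[0,0,0,0,0,0,0.02]]'
```

```text
time_s: 14.2
eef_pos: [537.7, -216.6, 157.1]
ee_rot: [-0.0, 0.996, 0.088, -0.0]
force: [0.2, -0.9, 0.3]
grip_width: 0.822
grip_force: 0.0
time_s: 14.7
eef_pos: [538.4, -218.4, 159.1]
ee_rot: [0.002, 0.996, 0.087, 0.002]
force: [2.1, -9.5, 5.2]
grip_width: 0.415
grip_force: 55.5
time_s: 15.2
eef_pos: [538.4, -218.4, 159.1]
ee_rot: [0.002, 0.996, 0.087, 0.002]
force: [1.7, -9.4, 4.8]
grip_width: 0.414
grip_force: 55.6
```

```bash
J="python3 -m jog"; $J '[[0,0.0015,0,0,0,0,0.02],[0,0,0,0,0,0,0.02],[0,0,-0.003,0,0,0,0.02],[0,0,-0.003,0,0,0,0.02],[0,0,0,0,0,0,0.02]]' 60; $J '[[0,0,-0.004,0,0,0,0.02],[0,0,0,0,0,0,0.02]]'
```

```text
time_s: 15.7
eef_pos: [538.3, -218.4, 163.4]
ee_rot: [0.0, 0.996, 0.087, 0.001]
force: [4.9, -4.6, -5.4]
grip_width: 0.415
grip_force: 61.0
time_s: 15.9
eef_pos: [538.3, -218.4, 167.3]
ee_rot: [0.0, 0.996, 0.088, 0.001]
force: [5.2, -3.7, -5.4]
grip_width: 0.419
grip_force: 61.2
```

The post is free: the load is a steady 5.4 N. Pulling up.

```bash
J="python3 -m jog"; $J '[[0,0,-0.008,0,0,0,0.02],[0,0,-0.01,0,0,0,0.02],[0,0,-0.01,0,0,0,0.02],[0,0,-0.01,0,0,0,0.02],[0,0,-0.006,0,0,0,0.02]]'
$J '[[0,0,-0.006,0,0,0,0.02],[0,0,-0.006,0,0,0,0.02],[0,0,-0.006,0,0,0,0.02],[0,0,-0.008,0,0,0,0.02],[0,0,-0.008,0,0,0,0.02]]'
$J '[[0,0,-0.008,0,0,0,0.02],[0,0,-0.008,0,0,0,0.02],[0,0,-0.006,0,0,0,0.02],[0,0,-0.004,0,0,0,0.02],[0,0,-0.002,0,0,0,0.02]]'
$J '[[0,0,-0.002,0,0,0,0.02],[0,0,-0.002,0,0,0,0.02],[0,0,0,0,0,0,0.02],[0,0,0,0,0,0,0.02]]'
```

```text
time_s: 16.4
eef_pos: [538.3, -218.4, 211.5]
ee_rot: [0.0, 0.996, 0.088, 0.001]
force: [5.5, -5.0, -7.8]
grip_width: 0.416
grip_force: 61.2
time_s: 16.9
eef_pos: [538.3, -218.4, 244.9]
ee_rot: [-0.0, 0.996, 0.088, 0.0]
force: [6.0, -4.6, -7.8]
grip_width: 0.415
grip_force: 61.3
time_s: 17.4
eef_pos: [538.3, -218.4, 272.9]
ee_rot: [0.0, 0.996, 0.088, 0.0]
force: [6.3, -4.8, -8.4]
grip_width: 0.412
grip_force: 61.3
time_s: 17.8
eef_pos: [538.3, -218.4, 276.8]
ee_rot: [0.0, 0.996, 0.088, 0.0]
force: [5.6, -4.7, -6.0]
grip_width: 0.413
grip_force: 61.5
```

```bash
J="python3 -m jog"; $J '[[0,0,-0.002,0,0,0,0.02],[0,0,-0.001,0,0,0,0.02],[0,0,0,0,0,0,0.02],[0,0,0,0,0,0,0.02]]'; $J '[[0,0,-0.001,0,0,0,0.02],[0,0,0,0,0,0,0.02],[0,0,0,0,0,0,0.02]]'
python3 - <<'E'
from h import *
T=tool();im=eyes.capture("wrist");s=eyes.capture("scene");t=eyes.capture("top")
print(T[:3,3]);m=max(blobs(masks(im)["red"]),key=lambda b:b[0][4]);print("wrist bead",m[0])
P=T[2,3]
# bead in wrist: same pixel rows relative to the hand as if rigidly lifted; height 190+118
for z in(300,308,316): print(z,bead(np.transpose(im,(0,1,2)),T,z)[2])
o=np.argwhere(m[2]);l=m[2][:,m[0][0]:m[0][0]+m[0][2]]
cols=np.where(m[2].any(0))[0];px=np.array([(c,np.where(m[2][:,c])[0].mean()) for c in cols])
oo,d=ray("wrist",px,T);Q=plane(oo,d,308)[:,:2];v=Q[-1]-Q[0];v*=np.sign(v[1]);print("centre",(Q[0]+Q[-1])/2,"len",np.linalg.norm(v),"yaw",np.arctan2(-v[0],v[1]))
for n,i in(("scene",s),("top",t)):
    i0=np.load(f"pics/{n}0.npy")
    for k in("red","blue","green"):
        for st,ce,_ in blobs(masks(i)[k],8):print(n,k,st)
E
```

```text
time_s: 18.2
eef_pos: [538.3, -218.4, 279.2]
ee_rot: [-0.0, 0.996, 0.088, 0.0]
force: [7.3, -4.5, -9.2]
grip_width: 0.411
grip_force: 63.1
time_s: 18.5
eef_pos: [538.3, -218.4, 279.2]
ee_rot: [-0.001, 0.996, 0.088, -0.0]
force: [8.0, -5.6, -14.2]
grip_width: 0.41
grip_force: 62.7
[ 538.28 -218.4   279.23]
wrist bead [  75   70  364   39 9728]
300 74.87385893901553
308 69.46849842619716
316 64.06313791337881
centre [ 625.47 -202.55] len 140.0946833131856 yaw 0.17563017647840953
scene red [109 134  49  10 149]
scene red [340 256  52  15 102]
scene blue [302 151  47  24 359]
scene blue [112 155   7   4  10]
scene blue [162 159   6   9  37]
scene blue [137 162  12   3  12]
scene blue [300 162  35  16  62]
scene blue [115 165  56  12 126]
scene green [ 266  204   68   56 1165]
top red [341 134  23   7  84]
top red [125 159  42   7  83]
top blue [330 141  12  13  69]
top blue [183 250  44  12 344]
top green [ 183  174   58   46 1536]
```

The post sits at its hard stop, 120 mm up, where the force rises without further travel. The guard measures 140 mm long at z 308, centred with yaw 0.176, so it is still seated. Handing in.

```bash
python3 -c "
from rig import finish_job
print(finish_job())"
```

```text
the job is handed in; nothing more can be done
None
```

I handed the job in at about 18.5 s of the 56 s allowed: the guard is seated in the channel, and the arm holds the post at its second stop (120 mm up by arm height) with the button squeezed in; the hand-in printed no verdict.

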